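Set the reference tile and hold the reader's selector at the third click

TASK

Take the white reference tile off its sloping rest and stand it upright by itself on its thin lower edge on the yellow-framed mark in front of the reader's window, white face square to the window and orange strip on top. Then turn the reader's sprung selector knob clockwise, counting three clicks from home, without running on past the third stop, and hold it there: finish with the gripper still holding the knob at the third stop, since it springs back when let go. Leave the other things on the table where they are.

Things in the scene. Friction and masses are not known exactly. Their poses are not given: they have to be found in the camera images.
- tile: Reference tile, loose, 90 g: plate 80 mm wide (y), 85 high (z), 16 thick (x), black, white inlay on its +x face, orange strip on the top edge. Origin: centre of the 80 x 16 mm lower edge; z up when standing. Starts leaning on the rest, z tilted 40 degrees towards the rest's -x (to the right, seen from the robot), white face up; its top 33 mm is free front and back, to pinch across the thickness.
- tile_grip (a point): Point inside the tile, midway through its thickness and width, 73 mm up its z axis from the lower edge (12 mm below the top edge): a good pinch point.
- tile_rest: Fixed aluminium sloping rest, base 96 x 90 mm, about 60 mm high. Origin: centre of its underside on the table, z up; the tile's upper edge leans towards its -x, which points to the robot's right. The tile's origin starts at (0.025, 0, 0.024) in its frame.
- reader: Fixed white bench reader, housing 100 x 190 x 70 mm (x, y, z); window in its -x face, which faces the robot; in front of it a foot plate 6 mm thick, reaching 143 mm from the origin. The knob is on its top. Origin: centre of the housing's underside on the table, z up.
- tile_mark (a point): Centre of the yellow-framed mark on top of the foot plate, 6 mm above the table, at (-0.095, 0.040, 0.006) in the reader's frame (axes as the reader's): the middle of the standing tile's lower edge belongs here, within 15 mm. 45 mm in front of the housing.
- window (a point): Centre of the round window, at (-0.054, 0.040, 0.042) in the reader's frame.
- knob: Selector's black bar knob: a 48 mm disc 8 mm thick, on it an upright bar 46 mm long, 14 thick, 36 high (top 44 mm above the origin), white pointer line at one end. Origin: on the axis at (0, -0.050, 0.072) in the reader's frame; x along the bar (pointer at -x), y across it, z up; turns with the knob. Pinch across the 14 mm.
- knob_grip (a point): On the knob's axis, 32 mm above knob's origin (104 mm above the table): the height to grip the bar.
- selector (a joint): Knob angle, rad: 0 at home (pointer to the reader's -x), grows clockwise from above, hard stop 1.8. Click stops at 0.4, 0.8, 1.2 (third, larger green dot) and 1.6; torque rises to ridges at 0.2, 0.6, 1.0, 1.4 and drops after each. A return spring (0.10 N m at home, 0.15 at the third stop) takes it home when let go; turning takes at most 0.25 N m.
- buffer_bottle: White reagent bottle with green cap, 51 x 98 mm, loose bystander; origin: centre of its underside.
- tip_box: Blue box of pipette tips, 71 x 122 x 53 mm, loose bystander; origin: centre of its underside.
- culture_dish: Closed beige culture dish, 64 mm across, loose bystander; origin: centre of its underside.
- stapler: Red stapler, 138 x 34 x 47 mm, loose bystander; origin: centre of its underside.
Things that resemble listed ones, but are neither listed nor needed, are in the scene too. What is meant by the tile_rest is not red, and is the larger of those in its own colour.

How it is judged (in metres and radians):
On the way, in this order (a step that is already met when the one before it is completed fails the run):
1. the tile stands upright on the mark by itself, white face to the window, knob still at home (angle between tile's own z axis and vertical below 0.12 rad and horizontal distance between tile and tile_mark below 0.015 m and height (world z) of tile between 0.002 and 0.011 m and angle between the x axis of tile and the x axis of reader, either way round below 0.2 rad and x of window in the frame of tile above 0.01 m and contact force between the fingers and tile below 0.3 N and linear speed of tile below 0.02 m/s and value of joint selector below 0.15 rad), for 0.3 s.
2. the gripper has turned the knob to the second stop or beyond (value of joint selector above 0.65 rad and contact force between the fingers and knob above 1 N).
3. the knob is at the third stop, held by the gripper (value of joint selector between 1.08 and 1.32 rad and contact force between the fingers and knob above 1 N), for 0.2 s.
At the end, for the whole second after the job is handed in: Fingers hold the knob (over 1 N), still, at the third stop, 1.2 rad within 0.12; the tile stands free on the foot plate, upright within 0.12 rad, its lower edge within 15 mm of the mark, square to the reader within 0.2 rad, white face to the window (all of step 3 and angle between tile's own z axis and vertical below 0.12 rad and horizontal distance between tile and tile_mark below 0.015 m and height (world z) of tile between 0.002 and 0.011 m and angle between the x axis of tile and the x axis of reader, either way round below 0.2 rad and x of window in the frame of tile above 0.01 m and contact force between the fingers and tile below 0.3 N and linear speed of tile below 0.02 m/s and velocity of joint selector between -0.1 and 0.1 rad/s); the arm keeps its last pose, push and grip.
It fails at once if the knob runs on past the third stop, over the ridge towards the fourth (beyond 1.42 rad) (value of joint selector above 1.42 rad).
It fails at once if a bystander is shifted by more than 20 mm (distance of any of buffer_bottle, tip_box, culture_dish, stapler from where it was at the start of the episode above 0.02 m).
It also fails if it takes over 54 s, if anything falls off the work surface, if the arm or the gripper's body presses on something with over 40 N, if the wrist force passes 120 N, or if a joint passes its speed limit or range.

ROBOT

A 7-joint arm with a two-finger parallel gripper is mounted at the origin on the work surface; the furniture and walls round the work are solid. World frame = base frame: x ahead of the robot, y to its left, z up, the work surface at z = 0. Lengths are in mm, angles in degrees, forces in N, time in s.
With the tool pointing down it reaches from about 425 to 875 mm from the base axis. Payload 9.9 kg.
Tool frame: the origin (TCP) lies at the very end of the fingers, on their centre line; the grasp point (between the pads) lies 19 mm behind it (env.pinch_z is the distance from the TCP to the grasp point, in mm); z points along the fingers, y is the line along which they close (so a half turn about z gives the same grasp; the last joint's range is limited). The gripper opens to 85 mm and grips with 20 to 120 N. Pads are 22 mm wide; open, the fingers measure 114 mm over their backs; the gripper's body (76 mm by 85 mm) begins 54 mm behind the grasp point. The pads swing forward as they close: fully open they stand 13 mm farther back than shut.
Start: joints at [-81.234, 32.985, 1.427, 82.34, -0.859, 64.687, -3.237], TCP at [158.342, 656.168, 206.989] pointing down, gripper open.
Joint ranges: [-157.87, 157.87], [-19.46, 123.44], [-87.15, 90], [11.01, 140.99], [-62.26, 242.26], [9.8, 113.94], [-161.44, 161.44]. Speed limits (degrees/s): [127.2, 127.2, 172.46, 172.46, 180, 180, 180].

INTERFACE

Orientations are given as [roll, pitch, yaw] about the fixed x, y, z axes, in that order (R = Rz(yaw) Ry(pitch) Rx(roll)).
In Python, from plant import env gives the robot as it stands. The module is installed in compiled form; this text tells all that it offers.
- The arm moves only by the shell command python3 -m inch 'ROWS' [FORCE]. ROWS is JSON, a list of rows, each an object with "fingers": the gripper's target within -1 to 1 (fully open at 1, half-way at 0, shut at -1); "xyz": the shift along the world's x, y, z in m, a list of three; "delta_rot": the turn, a rotation vector about the world's x, y, z in degrees, a list of three. A call has 1 to 12 rows; each row shifts and turns the commanded pose from where the row before left it; what a row does not reach is not made up. A row lasts 1/12 s, in which the tool goes at most 41.7 mm and 7.16 degrees, less where a joint would pass 70% of its speed; a pose out of reach is approached as far as the arm can. A call is refused whole if a number of a shift passes 0.0417 or a number of a turn 7.16, either way. A call with a gripper value outside its range is refused whole. The fingers move at their own pace and stop on an object; FORCE is the grip in N (left out, the last holds). Time passes only in rows, so rows that do not move let the fingers close. It gives the time, the measured TCP pose, the force, the opening and the grip force at its end, in the units of the state.
- env.get_state(): the state, without advancing time (a new reading comes with each control period).
- env.grab_frame(name): name is "scene" or "side" or "wrist"; returns a dict with "img" (480x640x3 uint8, blue, green, red), "mtx" (3x3 intrinsics, pixels), "dist_coeffs" ([k1, k2, p1, p2, k3] as OpenCV has them; the pictures are not rectified), "world_to_cam" (4x4, takes a point from world to camera coordinates). Camera axes: x right, y up, looking along -z (the intrinsics and any distortion apply to the point x, -y, -z); pixel columns grow to the right and rows downward; lengths in mm; the calibration is good to about 2 mm. A picture is of the moment at which its call begins. There is no depth.
- env.finish_job(): hands the job in; it is judged then, once.
The state is a dict: "clock": time; "qpos": joint angles; "dq": joint speeds; "joint_torque": joint torques, N m; "position": TCP position; "ee_rot": TCP orientation; "contact_force": force on the tool from outside, world axes, zero at the start; "wrist_torque": the same for the moment, N m; "gripper_width": finger opening in mm; "grip_force": force on a finger pad.
Only numpy, scipy, OpenCV 4.12 (cv2) and the standard library are available. Lean on these libraries where they do the work, as an engineer would, in place of code of your own. Each camera call takes 0.05 s, during which the arm holds its last target. There are 200 camera calls.

## Working session

There is one attempt and no reset: what is moved stays moved. The work goes in short steps, Python scripts to look and compute and a shell command to move; the robot and the scene stay as the last step left them, time stands still between calls to the robot, and variables do not carry over. Pictures are saved under pics/ and viewed, at most 10 in all, crops included, and the job is handed in when it is done.

```bash
mkdir -p pics; cat > h.py <<'E'
import numpy as np, cv2
from plant import env
def grab(n,fn=None):
    f=env.grab_frame(n)
    np.savez(f'last_{n}.npz',**{k:np.array(f[k]) for k in f})
    if fn: cv2.imwrite('pics/'+fn,f['img'])
    return f
def load(n): return dict(np.load(f'last_{n}.npz'))
def ray(f,px):
    p=cv2.undistortPoints(np.array([[px]],float),np.array(f['mtx'],float),np.array(f['dist_coeffs'],float))[0,0]
    T=np.array(f['world_to_cam'],float);R=T[:3,:3]
    return -R.T@T[:3,3], R.T@np.array([p[0],-p[1],-1.])
def onz(f,px,z):
    o,d=ray(f,px); return o+d*(z-o[2])/d[2]
def proj(f,P):
    T=np.array(f['world_to_cam'],float);c=T[:3,:3]@np.array(P,float)+T[:3,3]
    c=c*[1,-1,-1]
    return cv2.projectPoints(c.reshape(1,1,3),np.zeros(3),np.zeros(3),np.array(f['mtx'],float),np.array(f['dist_coeffs'],float))[0][0,0]
E
python3 - <<'E'
from h import *
for n in ('scene','side'): grab(n,n+'0.png')
s=env.get_state();print(s)
E
```

```text
{'clock': 0.1, 'qpos': array([-81.23315229,  33.02679979,   1.42372133,  82.38102223,
        -0.85992006,  64.68687792,  -3.23586519]), 'dq': array([ 0.05285561, -0.0631185 ,  0.03874173, -0.06954348,  0.01636639,
        0.10452718,  0.01068646]), 'joint_torque': array([ 6.25142115e-03, -7.67295241e+01,  2.25768328e+00, -2.86607695e+01,
        1.58098812e-02,  8.51108838e-03, -2.72159809e-05]), 'position': array([158.2466479 , 655.736784  , 206.24486988]), 'ee_rot': array([-1.79915962e+02,  3.85776294e-03,  1.66434712e+02]), 'contact_force': array([ 0.58377625, -0.17640751, -0.07094813]), 'wrist_torque': array([ 0.00775097, -0.01011784,  0.04261218]), 'grip_force': 0.0, 'gripper_width': 85.43231402867119}
```

View pics/scene0.png

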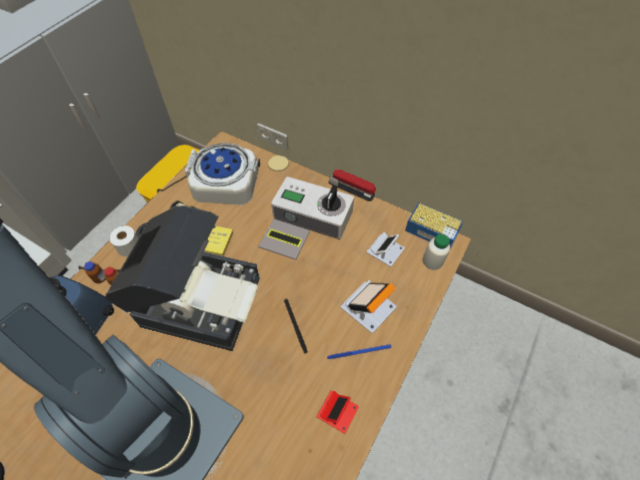

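View pics/side0.png

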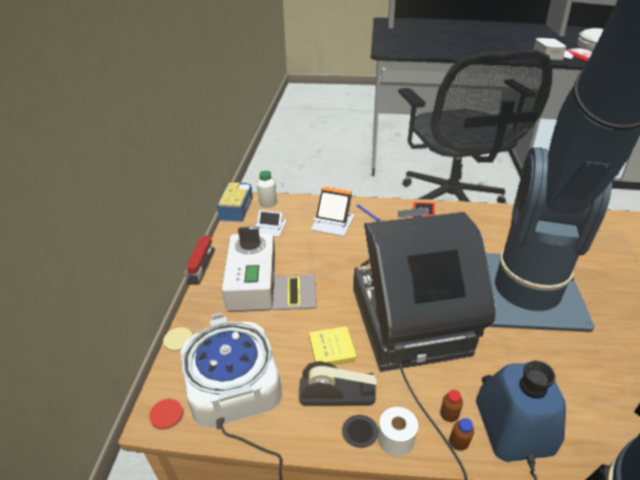

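The scene picture shows the reader at (312,208) with its knob at (331,200), the mark at (285,238), and the tile on its rest at (370,300). A smaller grey decoy sits at (385,247) and a red one at (338,410). In the side view the reader is at (250,270) and the tile at (333,208).

```bash
python3 - <<'E'
from h import *
a=load('scene');b=load('side')
ca=cv2.resize(a['img'][165:345,245:455],None,fx=3.2,fy=3.2,interpolation=cv2.INTER_CUBIC)
cb=cv2.resize(b['img'][175:325,180:380],None,fx=3.6,fy=3.6,interpolation=cv2.INTER_CUBIC)
cv2.imwrite('pics/ca.png',ca);cv2.imwrite('pics/cb.png',cb)
for f,n in((a,'scene'),(b,'side')):
    hsv=cv2.cvtColor(f['img'],cv2.COLOR_BGR2HSV)
    for nm,lo,hi in (('orange',(6,150,150),(16,255,255)),('yellow',(24,120,120),(33,255,255)),('green',(50,80,40),(85,255,255))):
        m=cv2.inRange(hsv,lo,hi)
        k,l,st,c=cv2.connectedComponentsWithStats(m)
        print(n,nm,[(st[i].tolist(),c[i].round(1).tolist()) for i in range(1,k) if st[i,4]>25])
print('base',proj(a,[0,0,0]),proj(a,[600,0,0]),proj(a,[600,-200,0]))
print(onz(a,(312,208),70),onz(b,(250,270),70),onz(a,(375,296),80),onz(b,(335,191),85))
E
```

```text
scene orange [([367, 283, 28, 30, 235], [381.3, 297.4])]
scene yellow [([136, 145, 57, 52, 1229], [163.9, 170.2]), ([414, 205, 31, 22, 189], [426.3, 214.7]), ([205, 226, 27, 29, 466], [218.2, 240.6]), ([267, 229, 35, 17, 69], [282.7, 237.2])]
scene green [([283, 190, 20, 12, 142], [292.4, 195.7]), ([435, 234, 15, 14, 161], [441.3, 240.6])]
side orange [([323, 188, 28, 6, 68], [336.4, 190.6])]
side yellow [([288, 279, 7, 26, 55], [289.4, 295.1]), ([296, 278, 3, 26, 53], [297.5, 290.7]), ([309, 326, 47, 39, 855], [332.5, 345.9]), ([336, 332, 10, 21, 86], [340.8, 342.4])]
side green [([260, 172, 10, 7, 59], [264.7, 174.8]), ([246, 266, 12, 15, 155], [251.5, 273.2])]
base [163.86033541 435.16626344] [317.34204283 223.61866361] [386.98020711 256.40684193]
[590.3769719    9.36935552  70.        ] [604.05252397  63.56426931  70.        ] [ 446.03738154 -233.51827715   80.        ] [ 448.7780242  -241.62010583   85.        ]
```

View pics/ca.png

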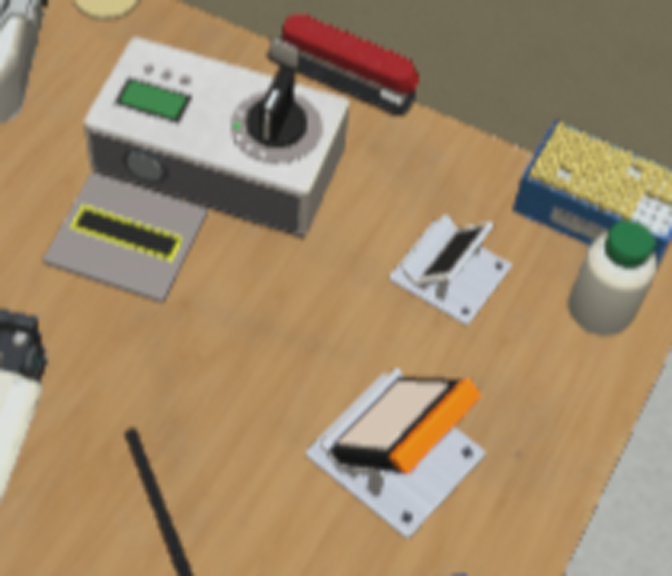

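View pics/cb.png

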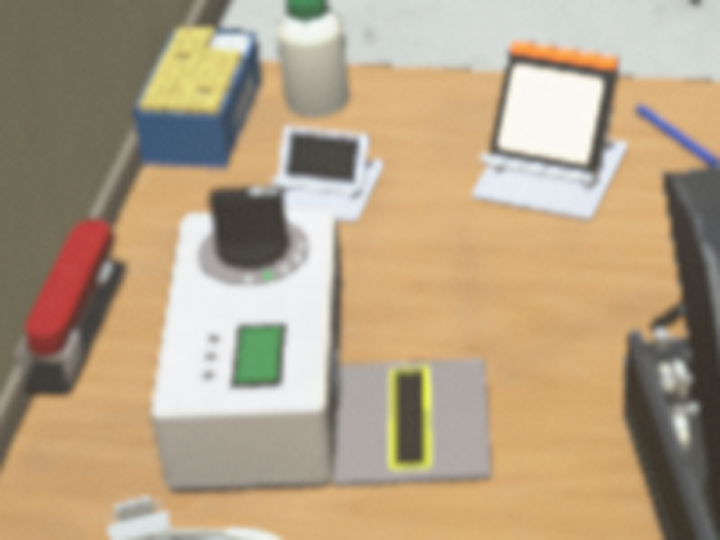

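```bash
python3 - <<'E'
from h import *
a=load('scene');b=load('side')
A=lambda u,v:(u/3.2+245,v/3.2+165)
B=lambda u,v:(u/3.6+180,v/3.6+175)
p=lambda t,f,q,z:print(t,onz(f,q,z).round(1)[:2])
for q in((138,38),(350,103),(303,195),(88,128)):p('rdr top A',a,A(*q),70)
for q in((183,213),(338,213),(330,410),(155,415)):p('rdr top B',b,B(*q),70)
for q in((45,262),(163,300)):p('plate near A',a,A(*q),6)
for q in((487,362),(490,475)):p('plate near B',b,B(*q),6)
for q in((78,206),(72,230),(176,260),(182,234)):p('mark A',a,A(*q),6)
for q in((390,366),(431,366),(430,468),(390,468)):p('mark B',b,B(*q),6)
for q in((307,453),(407,535),(485,455)):p('rest A',a,A(*q),3)
for q in((475,197),(593,215),(627,142)):p('rest B',b,B(*q),3)
def tri(q,r):
    (o,d),(o2,e)=ray(a,q),ray(b,r)
    t=np.linalg.lstsq(np.c_[d,-e],o2-o,rcond=None)[0]
    print('tri',((o+d*t[0]+o2+e*t[1])/2).round(1),np.linalg.norm(o+d*t[0]-o2-e*t[1]).round(1))
# orange far/near ends (lower-front edge), side and scene
tri(A(455,380),B(510,55)); tri(A(388,465),B(615,70))
tri(A(290,65),B(248,190)); 
E
```

```text
rdr top A [647.7 115.9]
rdr top A [673.6 -65. ]
rdr top A [576.8 -76.1]
rdr top A [549.2  99.2]
rdr top B [677.2 -56.6]
rdr top B [576.6 -65.3]
rdr top B [547.4 116.2]
rdr top B [644.9 129.6]
plate near A [460.5  87.4]
plate near A [477.4 -11. ]
plate near B [473.9  -2.2]
plate near B [460.8  96.1]
mark A [518.3  95.1]
mark A [496.4  86.1]
mark A [ 5.138e+02 -3.000e-01]
mark A [537.2   8.6]
mark B [534.6   7.1]
mark B [508.7   4.7]
mark B [496.8  93.7]
mark B [520.3  95.9]
rest A [ 421.4 -167.7]
rest A [ 401.6 -257.6]
rest A [ 484.5 -278.7]
rest B [ 503.1 -180.1]
rest B [ 417.5 -166.1]
rest B [ 398.  -258.9]
tri [ 483.6 -243.7   84.2] 0.3
tri [ 406.8 -232.9   81.8] 1.6
tri [630.5 -26.3 121.5] 21.8
```

Reader at about (612,25), yaw 9°, and mark at about (516,49). The rest is at about (452,-221), with its x axis at yaw 81°. All sizes agree with the text. I'll swing round at a height with the tool yaw kept.

```bash
python3 -m inch '[{"fingers":1,"xyz":[0,0,0.04],"delta_rot":[0,0,0]},{"fingers":1,"xyz":[0,0,0.04],"delta_rot":[0,0,0]},{"fingers":1,"xyz":[0,0,0.04],"delta_rot":[0,0,4.6]},{"fingers":1,"xyz":[0.027,-0.026,0],"delta_rot":[0,0,0]},{"fingers":1,"xyz":[0.027,-0.026,0],"delta_rot":[0,0,0]},{"fingers":1,"xyz":[0.027,-0.026,0],"delta_rot":[0,0,0]},{"fingers":1,"xyz":[0.027,-0.026,0],"delta_rot":[0,0,0]},{"fingers":1,"xyz":[0.027,-0.026,0],"delta_rot":[0,0,0]},{"fingers":1,"xyz":[0.027,-0.026,0],"delta_rot":[0,0,0]},{"fingers":1,"xyz":[0.027,-0.026,0],"delta_rot":[0,0,0]},{"fingers":1,"xyz":[0.027,-0.026,0],"delta_rot":[0,0,0]},{"fingers":1,"xyz":[0.027,-0.026,0],"delta_rot":[0,0,0]}]' 40
python3 -m inch '[{"fingers":1,"xyz":[0.0133,-0.035,0],"delta_rot":[0,0,0]},{"fingers":1,"xyz":[0.0133,-0.035,0],"delta_rot":[0,0,0]},{"fingers":1,"xyz":[0.0133,-0.035,0],"delta_rot":[0,0,0]},{"fingers":1,"xyz":[0.0133,-0.035,0],"delta_rot":[0,0,0]},{"fingers":1,"xyz":[0.0133,-0.035,0],"delta_rot":[0,0,0]},{"fingers":1,"xyz":[0.0133,-0.035,0],"delta_rot":[0,0,0]},{"fingers":1,"xyz":[0.0133,-0.035,0],"delta_rot":[0,0,0]},{"fingers":1,"xyz":[0.0133,-0.035,0],"delta_rot":[0,0,0]},{"fingers":1,"xyz":[0.0133,-0.035,0],"delta_rot":[0,0,0]},{"fingers":1,"xyz":[0.0133,-0.035,0],"delta_rot":[0,0,0]},{"fingers":1,"xyz":[0.0133,-0.035,0],"delta_rot":[0,0,0]},{"fingers":1,"xyz":[0.0133,-0.035,0],"delta_rot":[0,0,0]}]'
python3 -c "
from h import *
s=env.get_state();print(s['qpos'])"
```

```text
clock: 1.1
position: [402.3, 420.5, 326.8]
ee_rot: [-180.0, -0.0, 171.0]
contact_force: [0.5, 0.7, -0.1]
gripper_width: 85.4
grip_force: 0.0
clock: 2.1
position: [561.1, 0.4, 326.8]
ee_rot: [-180.0, -0.0, 171.0]
contact_force: [1.0, -0.1, 0.2]
gripper_width: 85.4
grip_force: 0.0
[-15.21735153  18.75306478  14.99007123  88.70870934  -4.98502038
  73.21426007  81.4978222 ]
```

```bash
python3 -m inch '[{"fingers":1,"xyz":[-0.01,-0.0242,-0.01],"delta_rot":[3.29,-0.52,0]},{"fingers":1,"xyz":[-0.01,-0.0242,-0.01],"delta_rot":[3.29,-0.52,0]},{"fingers":1,"xyz":[-0.01,-0.0242,-0.01],"delta_rot":[3.29,-0.52,0]},{"fingers":1,"xyz":[-0.01,-0.0242,-0.01],"delta_rot":[3.29,-0.52,0]},{"fingers":1,"xyz":[-0.01,-0.0242,-0.01],"delta_rot":[3.29,-0.52,0]},{"fingers":1,"xyz":[-0.01,-0.0242,-0.01],"delta_rot":[3.29,-0.52,0]},{"fingers":1,"xyz":[-0.01,-0.0242,-0.01],"delta_rot":[3.29,-0.52,0]},{"fingers":1,"xyz":[-0.01,-0.0242,-0.01],"delta_rot":[3.29,-0.52,0]},{"fingers":1,"xyz":[-0.01,-0.0242,-0.01],"delta_rot":[3.29,-0.52,0]},{"fingers":1,"xyz":[-0.01,-0.0242,-0.01],"delta_rot":[3.29,-0.52,0]},{"fingers":1,"xyz":[-0.01,-0.0242,-0.01],"delta_rot":[3.29,-0.52,0]},{"fingers":1,"xyz":[-0.01,-0.0242,-0.01],"delta_rot":[3.29,-0.52,0]}]'
python3 - <<'E'
from h import *
s=env.get_state();print(s['qpos'],s['position'],s['ee_rot'])
grab('wrist','w1.png')
E
```

```text
clock: 3.1
position: [440.2, -289.5, 206.5]
ee_rot: [139.9, 0.1, 171.0]
contact_force: [1.1, -0.3, -0.6]
gripper_width: 85.3
grip_force: 0.0
[ 41.85373155  37.73140329  12.51704309  90.06608246 -34.89399864
  85.95200131 147.91584666] [ 440.22438156 -289.50149937  206.47646896] [1.39856671e+02 5.50254059e-02 1.71001728e+02]
```

View pics/w1.png

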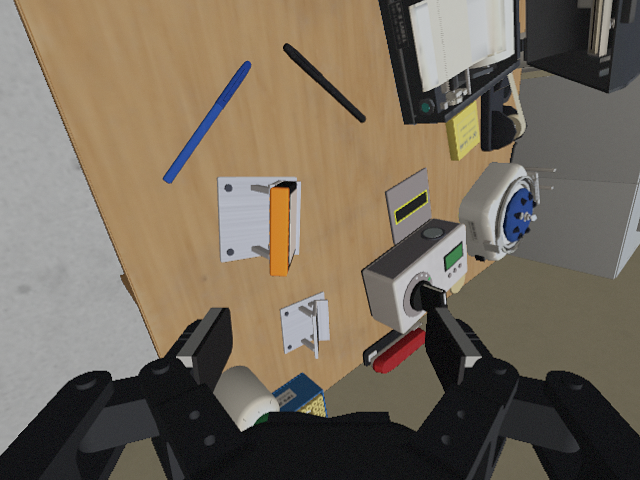

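The wrist view shows the tile edge-on: its orange top runs from about (284,182) to (280,275), square to the fingers. The rest base is at (240,220). I'll cast the orange centre to z≈89.

```bash
python3 - <<'E'
from h import *
f=load('wrist');hsv=cv2.cvtColor(f['img'],cv2.COLOR_BGR2HSV)
m=cv2.inRange(hsv,(6,150,120),(18,255,255))
c=max(cv2.findContours(m,0,2)[0],key=cv2.contourArea)
r=cv2.minAreaRect(c);print(r)
P=[onz(f,p,89) for p in cv2.boxPoints(r)];print(np.round(P,1))
print(onz(f,r[0],89).round(1))
# rest base corners near/visible
for q in((217,178),(222,262)):print(onz(f,q,3).round(1))
s=env.get_state()
from scipy.spatial.transform import Rotation as R
r=np.radians(40);z=np.array([-np.sin(r)*np.cos(np.radians(81)),-np.sin(r)*np.sin(np.radians(81)),np.cos(r)])
top=onz(f,cv2.minAreaRect(c)[0],89)
tcp=top-z*(85-56)
print('tcp goal',tcp.round(1),'pre90',(tcp+90*z).round(1),'tool z',R.from_euler('xyz',s['ee_rot'],degrees=True).as_matrix()[:,2],z)
# scale check: pixel of TCP
print(proj(f,s['position']))
E
```

```text
((278.8542175292969, 231.47467041015625), (19.320789337158203, 88.88177490234375), 0.8814040422439575)
[[ 480.3 -266.6   89. ]
 [ 404.5 -248.5   89. ]
 [ 409.3 -229.9   89. ]
 [ 489.  -247.5   89. ]]
[ 444.3 -248.    89. ]
[ 401.8 -257.6    3. ]
[ 488.4 -274.9    3. ]
tcp goal [ 447.3 -229.6   66.8] pre90 [ 438.2 -286.7  135.7] tool z [ 0.10126792  0.63778332 -0.76352947] [-0.10055414 -0.63487383  0.76604444]
[313.60201105 284.88029209]
```

```bash
python3 -m inch '[{"fingers":0.2,"xyz":[-0.0007,0.001,-0.024],"delta_rot":[0,0,-1]},{"fingers":0.2,"xyz":[-0.0007,0.001,-0.024],"delta_rot":[0,0,-1]},{"fingers":0.2,"xyz":[-0.0007,0.001,-0.0225],"delta_rot":[0,0,0]},{"fingers":0.2,"xyz":[0.003,0.019,-0.023],"delta_rot":[0,0,0]},{"fingers":0.2,"xyz":[0.003,0.019,-0.023],"delta_rot":[0,0,0]},{"fingers":0.2,"xyz":[0,0,0],"delta_rot":[0,0,0]}]'
python3 - <<'E'
from h import *
s=env.get_state();print(s['qpos'].round(1))
f=grab('wrist','w2.png')
hsv=cv2.cvtColor(f['img'],cv2.COLOR_BGR2HSV)
m=cv2.inRange(hsv,(6,150,120),(18,255,255))
c=max(cv2.findContours(m,0,2)[0],key=cv2.contourArea)
r=cv2.minAreaRect(c);print(r,onz(f,r[0],89).round(1))
print(np.round([onz(f,p,89) for p in cv2.boxPoints(r)],1))
E
```

```text
clock: 3.65
position: [444.0, -241.7, 87.4]
ee_rot: [139.7, -0.3, 169.2]
contact_force: [-0.4, 0.0, 0.1]
gripper_width: 50.9
grip_force: 0.0
[ 40.3  43.3  10.1 101.6 -39.9  70.2 154.2]
((322.5, 294.0), (31.0, 138.0), 0.0) [ 442.5 -247.8   89. ]
[[ 477.2 -265.8   89. ]
 [ 402.6 -249.4   89. ]
 [ 409.4 -230.5   89. ]
 [ 492.  -245.7   89. ]]
```

View pics/w2.png

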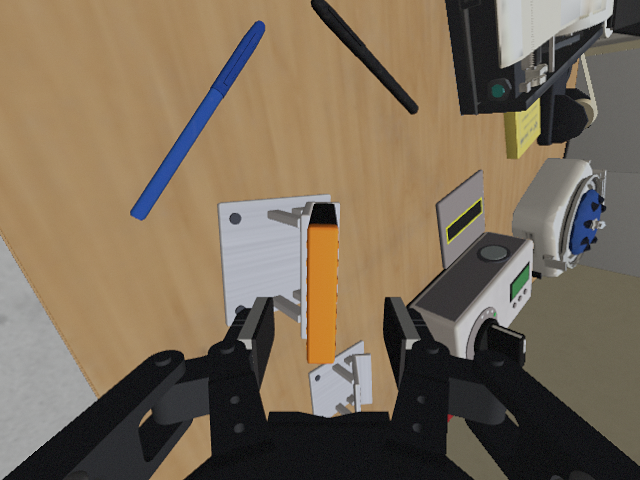

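The tile's orange edge at (322,294) lies nearly midway between the fingers (centre about 328). Its long edge is aligned. I'll go in and close.

```bash
python3 -m inch '[{"fingers":0.2,"xyz":[0.0005,0.004,-0.0065],"delta_rot":[0,0,0]},{"fingers":0.2,"xyz":[0.0005,0.004,-0.0065],"delta_rot":[0,0,0]},{"fingers":0.2,"xyz":[0.0005,0.0045,-0.0065],"delta_rot":[0,0,0]},{"fingers":-1,"xyz":[0,0,0],"delta_rot":[0,0,0]},{"fingers":-1,"xyz":[0,0,0],"delta_rot":[0,0,0]},{"fingers":-1,"xyz":[0,0,0],"delta_rot":[0,0,0]},{"fingers":-1,"xyz":[0,0,0],"delta_rot":[0,0,0]},{"fingers":-1,"xyz":[0,0,0],"delta_rot":[0,0,0]},{"fingers":-1,"xyz":[0,0,0],"delta_rot":[0,0,0]}]' 50
python3 -c "
from h import *
s=env.get_state();print(s['qpos'].round(1),s['wrist_torque'])"
```

```text
clock: 4.45
position: [446.4, -235.0, 71.2]
ee_rot: [140.1, 0.0, 169.0]
contact_force: [-0.8, 0.3, -0.7]
gripper_width: -0.2
grip_force: 0.0
[ 40.   44.1   9.5 103.1 -40.9  67.6 155.3] [-0.67596353  0.10620501  0.00902755]
```

```bash
python3 -c "
from h import *
f=grab('wrist');g=grab('side');h=grab('scene')
c=cv2.resize(f['img'][180:480,160:500],None,fx=1.2,fy=1.2);d=cv2.resize(g['img'][150:270,270:380],(330,360));e=cv2.resize(h['img'][230:350,320:430],(330,360))
cv2.imwrite('pics/c3.png',cv2.resize(np.hstack([c[:360],e]),None,fx=1.05,fy=1.05))"
```

```text
(no output)
```

View pics/c3.png

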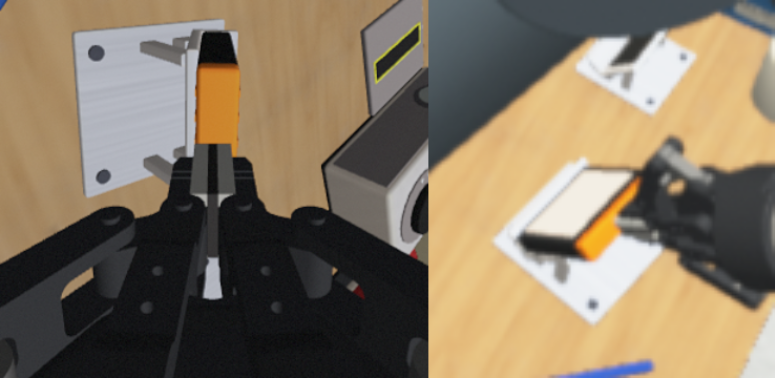

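The fingers shut in line with the tile's thickness without holding it; they look short of its top edge. I'll triangulate the orange strip.

```bash
python3 - <<'E'
from h import *
s=env.get_state();P=s['position'];print(P)
S={n:load(n) for n in('scene','side','wrist')}
for n,f in S.items():
    hsv=cv2.cvtColor(f['img'],cv2.COLOR_BGR2HSV)
    m=cv2.inRange(hsv,(6,150,120),(18,255,255))
    c=max(cv2.findContours(m,0,2)[0],key=cv2.contourArea)
    print(n,'tcp px',proj(f,P).round(1),'rect',cv2.boundingRect(c),cv2.approxPolyDP(c,2,True)[:,0].tolist())
    T=[447,-250,89]; print('  pred top centre',proj(f,T).round(1), 'ends',proj(f,[447-39,-250+7.6,89]).round(1),proj(f,[447+39,-250-7.6,89]).round(1))
E
```

```text
[ 446.36213535 -234.84804976   71.0949776 ]
scene tcp px [375.2 298. ] rect (367, 286, 20, 27) [[386, 286], [367, 306], [369, 311], [368, 306], [385, 292]]
  pred top centre [382.7 297.2] ends [371.2 310.2] [393.8 284.7]
side tcp px [335.7 197. ] rect (443, 394, 20, 16) [[443, 401], [448, 407], [460, 409], [461, 398], [457, 403], [451, 403], [447, 394]]
  pred top centre [336. 188.] ends [350.9 190.2] [321.2 185.8]
wrist tcp px [329.6 290.2] rect (315, 232, 36, 73) [[320, 233], [317, 235], [315, 292], [342, 293], [344, 304], [347, 304], [350, 236], [348, 232]]
  pred top centre [330.1 317.2] ends [330.3 237.8] [330.  385.7]
```

```bash
python3 - <<'E'
from h import *
P=env.get_state()['position'];z=np.array([-.1,-.64,.764])
for k in (0,5,10,15,20,30):
    print(k,*[proj(load(n),P+k*z).round(1) for n in('scene','side','wrist')])
w=load('wrist')
c=cv2.resize(w['img'][220:340,260:400],None,fx=3,fy=3,interpolation=2);d=cv2.resize(load('side')['img'][165:235,300:370],None,fx=5.142,fy=5.142,interpolation=2);e=cv2.resize(load('scene')['img'][265:335,345:415],None,fx=5.142,fy=5.142,interpolation=2)
n=min(len(c),len(d))
cv2.imwrite('pics/c4.png',cv2.resize(np.hstack([d[:n],e[:n]]),None,fx=1.1,fy=1.1))
E
```

```text
0 [375.2 298. ] [335.7 197. ] [329.6 290.2]
5 [376.6 298.1] [336.  195.1] [329.6 294.4]
10 [378.1 298.2] [336.3 193.2] [329.6 298.8]
15 [379.5 298.2] [336.6 191.3] [329.5 303.5]
20 [381.  298.3] [336.9 189.4] [329.5 308.4]
30 [384.  298.4] [337.5 185.6] [329.4 319.2]
```

View pics/c4.png

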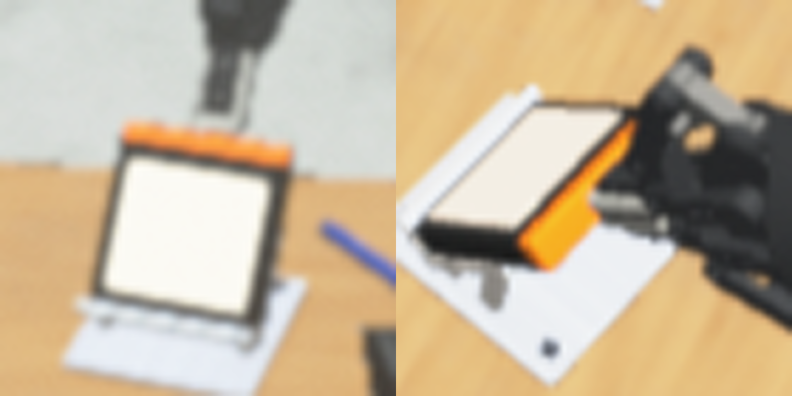

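The closed fingertips stop right at the tile's top edge, about 20 mm short of the reported TCP. I'll back off, reopen, go 25 mm deeper and watch the force.

```bash
python3 -c "
from plant import env;print(env.pinch_z)"
python3 -m inch '[{"fingers":0.2,"xyz":[-0.0015,-0.0095,0.0115],"delta_rot":[0,0,0]},{"fingers":0.2,"xyz":[-0.0005,-0.0032,0.0038],"delta_rot":[0,0,0]},{"fingers":0.2,"xyz":[0,0,0],"delta_rot":[0,0,0]},{"fingers":0.2,"xyz":[0,0,0],"delta_rot":[0,0,0]},{"fingers":0.2,"xyz":[0,0,0],"delta_rot":[0,0,0]},{"fingers":0.2,"xyz":[0.001,0.0064,-0.0076],"delta_rot":[0,0,0]},{"fingers":0.2,"xyz":[0.001,0.0064,-0.0076],"delta_rot":[0,0,0]},{"fingers":0.2,"xyz":[0.001,0.0064,-0.0076],"delta_rot":[0,0,0]},{"fingers":0.2,"xyz":[0,0,0],"delta_rot":[0,0,0]}]' 50
python3 -m inch '[{"fingers":0.2,"xyz":[0.0005,0.0032,-0.0038],"delta_rot":[0,0,0]},{"fingers":0.2,"xyz":[0.0005,0.0032,-0.0038],"delta_rot":[0,0,0]},{"fingers":0.2,"xyz":[0,0,0],"delta_rot":[0,0,0]},{"fingers":0.2,"xyz":[0,0,0],"delta_rot":[0,0,0]}]'
```

```text
18.700000000000003
clock: 5.35
position: [447.0, -225.2, 62.0]
ee_rot: [139.9, -0.1, 169.1]
contact_force: [-0.0, 0.6, 0.1]
gripper_width: 51.4
grip_force: 0.0
clock: 5.68
position: [448.3, -221.7, 55.8]
ee_rot: [140.0, -0.0, 169.0]
contact_force: [-0.5, 0.9, 0.1]
gripper_width: 51.3
grip_force: 0.0
```

```bash
python3 -m inch '[{"fingers":0.2,"xyz":[0.0004,0.0026,-0.003],"delta_rot":[0,0,0]},{"fingers":0.2,"xyz":[0.0004,0.0026,-0.003],"delta_rot":[0,0,0]},{"fingers":-1,"xyz":[0,0,0],"delta_rot":[0,0,0]},{"fingers":-1,"xyz":[0,0,0],"delta_rot":[0,0,0]},{"fingers":-1,"xyz":[0,0,0],"delta_rot":[0,0,0]},{"fingers":-1,"xyz":[0,0,0],"delta_rot":[0,0,0]},{"fingers":-1,"xyz":[0,0,0],"delta_rot":[0,0,0]},{"fingers":-1,"xyz":[0,0,0],"delta_rot":[0,0,0]}]'
python3 -c "
from h import *
s=env.get_state();print(s['qpos'].round(1))
f=grab('wrist');g=grab('side');h=grab('scene')
c=cv2.resize(f['img'][180:480,160:500],None,fx=1.2,fy=1.2);e=cv2.resize(h['img'][265:335,345:415],(360,360),interpolation=2)
cv2.imwrite('pics/c5.png',np.hstack([c,e]))"
```

```text
clock: 6.35
position: [449.2, -216.1, 50.6]
ee_rot: [140.0, 0.0, 169.0]
contact_force: [0.2, 1.7, 5.5]
gripper_width: 15.2
grip_force: 48.8
[ 39.5  45.1   8.  105.5 -42.3  64.1 156.3]
```

View pics/c5.png

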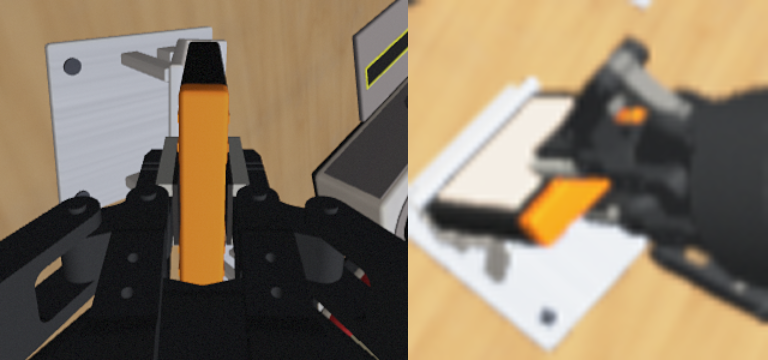

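Tile gripped (15.2 mm opening, 49 N), with the pads straddling the orange edge. I'll draw it out along its own slope, then raise it.

```bash
python3 -m inch '[{"fingers":-1,"xyz":[-0.0005,-0.0032,0.0038],"delta_rot":[0,0,0]},{"fingers":-1,"xyz":[-0.001,-0.0064,0.0077],"delta_rot":[0,0,0]},{"fingers":-1,"xyz":[-0.0015,-0.0096,0.0115],"delta_rot":[0,0,0]},{"fingers":-1,"xyz":[-0.002,-0.0125,0.0155],"delta_rot":[0,0,0]},{"fingers":-1,"xyz":[-0.002,-0.0125,0.0155],"delta_rot":[0,0,0]},{"fingers":-1,"xyz":[0,0,0.025],"delta_rot":[-2.3,0.45,0]},{"fingers":-1,"xyz":[0,0,0.025],"delta_rot":[-4.6,0.9,0]},{"fingers":-1,"xyz":[0,0,0.025],"delta_rot":[-6.4,1.24,0]},{"fingers":-1,"xyz":[0,0,0.02],"delta_rot":[-6.4,1.24,0]},{"fingers":-1,"xyz":[0.01,0.015,0.01],"delta_rot":[-6.4,1.24,0]},{"fingers":-1,"xyz":[0.01,0.02,0],"delta_rot":[-6.4,1.24,0]},{"fingers":-1,"xyz":[0.01,0.02,0],"delta_rot":[-6.4,1.24,0]}]' 60
python3 -c "
from h import *
s=env.get_state();print(s['qpos'].round(1),s['position'],s['ee_rot'])"
```

```text
clock: 7.5
position: [470.2, -212.5, 211.1]
ee_rot: [178.1, 0.2, 168.9]
contact_force: [0.5, 0.5, -1.6]
gripper_width: 15.0
grip_force: 58.6
[  4.   20.7  23.1 106.1 -11.9  55.6 111.5] [ 470.21017964 -212.53203153  211.14020499] [1.78129875e+02 1.75550594e-01 1.68875797e+02]
```

```bash
python3 -m inch '[{"fingers":-1,"xyz":[0.003,0.0218,-0.004],"delta_rot":[-1.1,0.2,-5.8]},{"fingers":-1,"xyz":[0.003,0.0218,-0.004],"delta_rot":[0,0,-5.8]},{"fingers":-1,"xyz":[0.003,0.0218,-0.004],"delta_rot":[0,0,-5.8]},{"fingers":-1,"xyz":[0.003,0.0218,-0.004],"delta_rot":[0,0,-5.8]},{"fingers":-1,"xyz":[0.004,0.0218,-0.004],"delta_rot":[0,0,-5.8]},{"fingers":-1,"xyz":[0.004,0.0218,-0.004],"delta_rot":[0,0,-5.8]},{"fingers":-1,"xyz":[0.004,0.0218,-0.004],"delta_rot":[0,0,-5.8]},{"fingers":-1,"xyz":[0.004,0.0218,-0.004],"delta_rot":[0,0,-5.8]},{"fingers":-1,"xyz":[0.004,0.0218,-0.004],"delta_rot":[0,0,-5.8]},{"fingers":-1,"xyz":[0.004,0.0218,-0.004],"delta_rot":[0,0,-5.8]},{"fingers":-1,"xyz":[0.004,0.0218,-0.004],"delta_rot":[0,0,-5.8]},{"fingers":-1,"xyz":[0.004,0.0218,-0.004],"delta_rot":[0,0,-5.8]}]'
python3 -m inch '[{"fingers":-1,"xyz":[0,0,-0.02],"delta_rot":[0,0,0]},{"fingers":-1,"xyz":[0,0,-0.02],"delta_rot":[0,0,0]},{"fingers":-1,"xyz":[0,0,-0.02],"delta_rot":[0,0,0]},{"fingers":-1,"xyz":[0,0,0],"delta_rot":[0,0,0]},{"fingers":-1,"xyz":[0,0,0],"delta_rot":[0,0,0]}]'
python3 - <<'E'
from h import *
s=env.get_state();print(s['qpos'].round(1))
h=grab('scene');g=grab('side');
P=s['position']
for d in (0,-34):print('tcp+',d,proj(h,P+[0,0,d]).round(1),proj(g,P+[0,0,d]).round(1))
u,v=proj(g,P).astype(int);u2,v2=proj(h,P).astype(int)
print(u,v,u2,v2)
c=[cv2.resize(i[y-30:y+50,x-40:x+40],(390,390),interpolation=2) for i,x,y in((g['img'],u,v),(h['img'],u2,v2))]
cv2.imwrite('pics/c6.png',np.hstack(c))
E
```

```text
clock: 8.5
position: [513.4, 50.4, 161.0]
ee_rot: [178.9, -0.2, 99.0]
contact_force: [0.5, -0.5, -1.0]
gripper_width: 15.1
grip_force: 58.5
clock: 8.92
position: [512.7, 49.3, 100.5]
ee_rot: [179.0, -0.1, 99.3]
contact_force: [0.5, 0.3, 0.3]
gripper_width: 14.8
grip_force: 58.6
[-34.2  31.   35.5 115.7 -27.8  40.6  28. ]
tcp+ 0 [280.4 215.7] [292.9 257.1]
tcp+ -34 [281.4 224.2] [293.7 269.4]
292 257 280 215
```

View pics/c6.png

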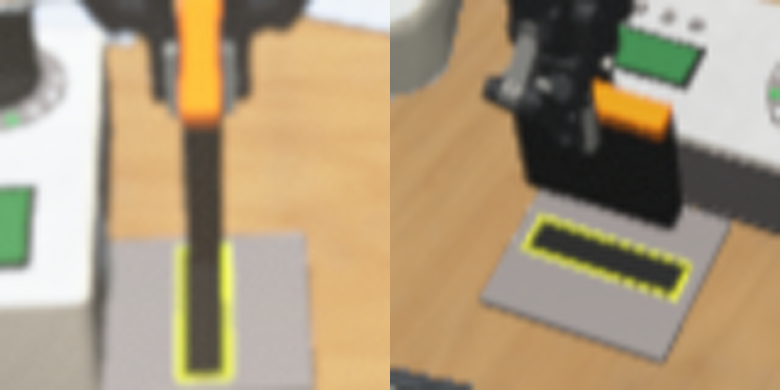

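The tile hangs upright over the mark. In the scene view its lower rear edge runs from about px (268.3,222.9) to (297.8,231.2). In the side view it is centred in line with the mark.

```bash
python3 - <<'E'
from h import *
h=load('scene');g=load('side')
for z in (60,66,72):
    a,b=onz(h,(268.3,222.9),z),onz(h,(297.8,231.2),z)
    n=np.array([a[1]-b[1],-(a[0]-b[0]),0]);L=np.linalg.norm(n);n/=L
    print(z,a.round(1),b.round(1),L.round(1),'yaw',np.degrees(np.arctan2(n[1],n[0])).round(1),'orig',((a+b)/2+8*n).round(1))
m=[onz(h,(u,v),6) for u,v in [((x-390)/4.875+240,y/4.875+185) for x,y in((535,215),(525,248),(680,300),(690,262))]]
print('mark scene',np.mean(m,0).round(1))
m=[onz(g,(x/4.875+252,y/4.875+227),6) for x,y in((177,243),(233,243),(233,382),(177,382))]
print('mark side',np.mean(m,0).round(1),np.round(m,1))
print('orig side proj', [proj(g,[516,46,z]).round(1) for z in(66,)], 'tile side centre x at img', 203/4.875+252)
E
```

```text
60 [503.6  82.2  60. ] [518.8   6.7  60. ] 77.0 yaw 11.4 orig [519.   46.1  60. ]
66 [500.2  79.3  66. ] [515.3   4.3  66. ] 76.5 yaw 11.4 orig [515.6  43.4  66. ]
72 [496.8  76.3  72. ] [511.8   1.8  72. ] 75.9 yaw 11.4 orig [512.2  40.6  72. ]
mark scene [516.6  47.7   6. ]
mark side [514.8  51.2   6. ] [[534.5   7.7   6. ]
 [508.5   5.3   6. ]
 [495.9  94.7   6. ]
 [520.2  97.    6. ]]
orig side proj [array([292.5, 268.5])] tile side centre x at img 293.64102564102564
```

```bash
python3 -m inch '[{"fingers":-1,"xyz":[0.0015,0.004,-0.015],"delta_rot":[1,0,0]},{"fingers":-1,"xyz":[0,0,-0.015],"delta_rot":[0,0,0]},{"fingers":-1,"xyz":[0,0,-0.015],"delta_rot":[0,0,0]},{"fingers":-1,"xyz":[0,0,0],"delta_rot":[0,0,0]},{"fingers":-1,"xyz":[0,0,-0.003],"delta_rot":[0,0,0]},{"fingers":-1,"xyz":[0,0,-0.002],"delta_rot":[0,0,0]},{"fingers":-1,"xyz":[0,0,0],"delta_rot":[0,0,0]}]'
python3 -m inch '[{"fingers":-1,"xyz":[0,0,-0.002],"delta_rot":[0,0,0]},{"fingers":-1,"xyz":[0,0,-0.002],"delta_rot":[0,0,0]},{"fingers":-1,"xyz":[0,0,0],"delta_rot":[0,0,0]}]'
python3 -m inch '[{"fingers":-1,"xyz":[0,0,-0.002],"delta_rot":[0,0,0]},{"fingers":-1,"xyz":[0,0,0],"delta_rot":[0,0,0]}]'
```

```text
clock: 9.6
position: [514.8, 54.0, 51.1]
ee_rot: [178.7, -1.2, 99.4]
contact_force: [0.2, -0.2, -0.8]
gripper_width: 15.5
grip_force: 58.6
clock: 9.85
position: [514.2, 54.2, 46.3]
ee_rot: [178.8, -1.2, 99.4]
contact_force: [-0.8, -0.5, -0.7]
gripper_width: 15.0
grip_force: 58.6
clock: 10.02
position: [514.1, 54.1, 44.1]
ee_rot: [178.8, -1.2, 99.4]
contact_force: [-0.2, 0.3, -0.8]
gripper_width: 15.1
grip_force: 58.6
```

```bash
python3 -m inch '[{"fingers":-1,"xyz":[0,0,0],"delta_rot":[-1.4,1.0,0]},{"fingers":-1,"xyz":[0,0,-0.002],"delta_rot":[0,0,0]},{"fingers":-1,"xyz":[0,0,0],"delta_rot":[0,0,0]},{"fingers":-1,"xyz":[0,0,0],"delta_rot":[0,0,0]}]'
python3 -m inch '[{"fingers":-1,"xyz":[0,0,-0.0015],"delta_rot":[0,0,0]},{"fingers":-1,"xyz":[0,0,0],"delta_rot":[0,0,0]},{"fingers":-1,"xyz":[0,0,0],"delta_rot":[0,0,0]}]'
python3 -m inch '[{"fingers":-1,"xyz":[0,0,-0.0015],"delta_rot":[0,0,0]},{"fingers":-1,"xyz":[0,0,0],"delta_rot":[0,0,0]},{"fingers":-1,"xyz":[0,0,0],"delta_rot":[0,0,0]}]'
python3 - <<'E'
from h import *
s=env.get_state();print(s['qpos'].round(1))
h=grab('scene');g=grab('side');
c=[cv2.resize(i[y-40:y+40,x-40:x+40],(390,390),interpolation=2) for i,x,y in((g['img'],292,280),(h['img'],283,230))]
cv2.imwrite('pics/c7.png',np.hstack(c))
E
```

```text
clock: 10.35
position: [514.0, 54.0, 42.0]
ee_rot: [-180.0, 0.0, 99.4]
contact_force: [0.6, 0.7, -1.0]
gripper_width: 14.8
grip_force: 58.7
clock: 10.6
position: [514.3, 53.7, 41.1]
ee_rot: [180.0, 0.0, 99.3]
contact_force: [-0.4, -0.9, 4.4]
gripper_width: 14.5
grip_force: 59.3
clock: 10.85
position: [515.2, 53.2, 40.5]
ee_rot: [179.9, 0.0, 99.3]
contact_force: [-1.8, -1.6, 17.6]
gripper_width: 15.1
grip_force: 61.6
[-31.1  36.4  30.8 117.6 -32.6  34.3  31.6]
```

Contact with the plate at z≈41. I'll unload slightly and open partway.

```bash
python3 -m inch '[{"fingers":-1,"xyz":[0,0,0.0013],"delta_rot":[0,0,0]},{"fingers":-1,"xyz":[0,0,0],"delta_rot":[0,0,0]},{"fingers":-0.4,"xyz":[0,0,0],"delta_rot":[0,0,0]},{"fingers":-0.2,"xyz":[0,0,0],"delta_rot":[0,0,0]},{"fingers":-0.1,"xyz":[0,0,0],"delta_rot":[0,0,0]},{"fingers":-0.1,"xyz":[0,0,0],"delta_rot":[0,0,0]},{"fingers":-0.1,"xyz":[0,0,0],"delta_rot":[0,0,0]}]' 40
python3 -m inch '[{"fingers":-0.1,"xyz":[0,0,0.01],"delta_rot":[0,0,0]},{"fingers":-0.1,"xyz":[0,0,0.02],"delta_rot":[0,0,0]},{"fingers":-0.1,"xyz":[0,0,0.03],"delta_rot":[0,0,0]},{"fingers":-0.1,"xyz":[0,0,0.04],"delta_rot":[0,0,0]},{"fingers":-0.1,"xyz":[0,0,0.04],"delta_rot":[0,0,0]},{"fingers":-0.1,"xyz":[0,0,0],"delta_rot":[0,0,0]},{"fingers":-0.1,"xyz":[0,0,0],"delta_rot":[0,0,0]}]'
python3 - <<'E'
from h import *
for n in('scene','side'):
    f=grab(n);hsv=cv2.cvtColor(f['img'],cv2.COLOR_BGR2HSV)
    m=cv2.inRange(hsv,(6,150,120),(18,255,255))
    c=max(cv2.findContours(m,0,2)[0],key=cv2.contourArea);r=cv2.minAreaRect(c)
    print(n,r,onz(f,r[0],91).round(1)); print(np.round([onz(f,p,91) for p in cv2.boxPoints(r)],1))
    print('expect', proj(f,[515.7,49.4,91]).round(1))
E
```

```text
clock: 11.53
position: [514.1, 54.0, 40.4]
ee_rot: [-180.0, 0.1, 99.4]
contact_force: [0.3, 0.0, 0.2]
gripper_width: 38.2
grip_force: 0.0
clock: 12.12
position: [515.5, 54.1, 183.3]
ee_rot: [179.7, 0.0, 99.4]
contact_force: [-0.4, 0.1, -0.7]
gripper_width: 38.6
grip_force: 0.0
scene ((281.6422119140625, 218.6926727294922), (32.6618766784668, 7.08791446685791), 16.699241638183594) [512.3  46.4  91. ]
[[495.6  82.8  91. ]
 [515.   90.1  91. ]
 [529.   10.2  91. ]
 [509.7   3.9  91. ]]
expect [281.3 217.2]
side ((452.319580078125, 401.9691162109375), (19.097686767578125, 13.641204833984375), 21.037511825561523) [217.6 362.4  91. ]
[[235.6 369.   91. ]
 [226.1 345.2  91. ]
 [199.4 355.8  91. ]
 [209.5 379.1  91. ]]
expect [291.7 260.6]
```

The tile stands at its expected height: the orange top is at about (512,46), within ~1.5 px of where it should be, yaw ~10°. Next I go above the knob, turning +90° so the fingers close across the bar.

```bash
python3 -m inch '[{"fingers":-0.1,"xyz":[0,0,0.03],"delta_rot":[0,0,7]},{"fingers":-0.1,"xyz":[0.009,-0.0065,0],"delta_rot":[0,0,7]},{"fingers":-0.1,"xyz":[0.009,-0.0065,0],"delta_rot":[0,0,7]},{"fingers":-0.1,"xyz":[0.009,-0.0065,0],"delta_rot":[0,0,7]},{"fingers":-0.1,"xyz":[0.009,-0.0065,0],"delta_rot":[0,0,7]},{"fingers":-0.1,"xyz":[0.009,-0.0065,0],"delta_rot":[0,0,7]},{"fingers":0.1,"xyz":[0.009,-0.0065,0],"delta_rot":[0,0,7]},{"fingers":0.1,"xyz":[0.009,-0.0065,0],"delta_rot":[0,0,7]},{"fingers":0.1,"xyz":[0.009,-0.0065,0],"delta_rot":[0,0,7]},{"fingers":0.1,"xyz":[0.009,-0.0065,0],"delta_rot":[0,0,7]},{"fingers":0.1,"xyz":[0.009,-0.0065,0],"delta_rot":[0,0,7]},{"fingers":0.1,"xyz":[0.009,-0.0065,0],"delta_rot":[0,0,7]}]'
python3 -m inch '[{"fingers":0.1,"xyz":[0.009,-0.0065,0],"delta_rot":[0,0,6]},{"fingers":0.1,"xyz":[0,0,0],"delta_rot":[0,0,0]},{"fingers":0.1,"xyz":[0,0,0],"delta_rot":[0,0,0]},{"fingers":0.1,"xyz":[0,0,0],"delta_rot":[0,0,0]}]'
python3 - <<'E'
from h import *
s=env.get_state();print(s['qpos'].round(1))
f=grab('wrist','w8.png');img=f['img']
K=np.array([621,-24.5,0]);print('knob top px',proj(f,K+[0,0,116]),'disc',proj(f,K+[0,0,80]),'tcp',proj(f,s['position']))
u,v=proj(f,K+[0,0,100]).astype(int)
print('reader corners', [proj(f,[x,y,70]).round() for x,y in((675,-60),(577,-71),(548,108),(646,123))])
hsv=cv2.cvtColor(img,cv2.COLOR_BGR2HSV)
for nm,lo,hi in(('green',(45,80,40),(85,255,255)),('orange',(6,150,120),(18,255,255))):
    k,l,st,c=cv2.connectedComponentsWithStats(cv2.inRange(hsv,lo,hi))
    print(nm,[(st[i].tolist(),c[i].round(1).tolist()) for i in range(1,k) if st[i,4]>6])
g=cv2.cvtColor(img,cv2.COLOR_BGR2GRAY)
np.set_printoptions(linewidth=250)
print(u,v);print(g[v-100:v+100:8,u-110:u+110:6])
E
```

```text
clock: 13.22
position: [612.7, -17.8, 208.8]
ee_rot: [180.0, -0.1, -176.3]
contact_force: [0.7, -0.6, 0.4]
gripper_width: 46.7
grip_force: 0.0
clock: 13.55
position: [621.3, -23.6, 209.6]
ee_rot: [180.0, -0.1, -170.8]
contact_force: [-0.7, -0.3, 0.6]
gripper_width: 47.2
grip_force: 0.0
[-12.3  29.1  16.4  91.1  -9.   61.2 105.6]
knob top px [327.04105463 241.42463298] disc [327.15930713 230.33618613] tcp [328.11060047 290.60894232]
reader corners [array([283., 275.]), array([284., 173.]), array([486., 173.]), array([471., 275.])]
green [([0, 192, 37, 39, 1191], [15.7, 211.2]), ([408, 210, 53, 26, 1297], [434.0, 222.1]), ([356, 219, 5, 5, 22], [357.9, 220.9])]
orange [([389, 110, 101, 23, 362], [438.6, 122.4])]
327 236
[[142 141 144 142 140 138 138 135 145 142 140 137 140 138 140 135 135 136 140 142 139 141 140 138 137 167 191  87  86  83  79  80  78  77  74  73  70]
 [141 140 145 143 140 138 138 137 142 143 139 140 141 139 138 135 136 133 140 141 139 144 139 136 137 167 165 165 164 162 161 161 160 159 159 158 156]
 [140 138 143 141 141 140 137 140 141 141 141 141 140 139 138 136 134 
[... 2703 characters left out ...]
40 134 134 137 135 137 141 137 138 140 135 139 140 138 137  91  92 137 134 137 131 131 131 133]
 [147 142 144 141 140 141 142  73  73  13  13  36  36  35  34  32  30  14  72 129 140 137 141 135 141 141 134  73  16  74  72 136 136 132 130 134 131]
 [ 86 105 125 136 121  22  20  75  74  20  18  31  28  79  51  42  38  39  37  44  34  34  85  79  73  25 138   2  11  79  76  24  19 126 131 132 131]
 [ 91  89  92  94  17  20  75  76  11  12  10  81  81  81  57  38  32  36  31  27  26  26 142 155 136 107 139   1  12   8  72  75  18  19 132 133 131]
 [ 93  93  94  17  21  31  76  76  16  21  14  78  73  75  76  74  72  75  73  72  75  76  78  57  35  42  73  15  17  14  78  76  72  22   9 134 135]]
```

```bash
python3 - <<'E'
from h import *
f=load('wrist');hsv=cv2.cvtColor(f['img'],cv2.COLOR_BGR2HSV);g=cv2.cvtColor(f['img'],cv2.COLOR_BGR2GRAY)
roi=np.zeros_like(g);roi[186:272,288:372]=255
m=((g<176)&(roi>0)).astype(np.uint8)*255
m=cv2.morphologyEx(m,cv2.MORPH_CLOSE,np.ones((5,5)))
c=max(cv2.findContours(m,0,2)[0],key=cv2.contourArea);hull=cv2.convexHull(c)
print('ring bbox',cv2.boundingRect(c),cv2.minEnclosingCircle(c))
# upper (near -x) and side rim of ring gives circle without bar bulge
pts=c[:,0];sel=pts[(pts[:,1]<245)]
W=np.array([onz(f,p,72)[:2] for p in sel]);A=np.c_[2*W,np.ones(len(W))];s=np.linalg.lstsq(A,(W**2).sum(1),rcond=None)[0]
print('ring centre',s[:2],'r',np.sqrt(s[2]+s[0]**2+s[1]**2))
# bar top pointer line
w=((g>115)&(g<200)).astype(np.uint8); 
sub=w[216:250,318:334]; print(np.argwhere(sub).mean(0)+[216,318] if sub.any() else None)
print(onz(f,(325,240),116), proj(f,[s[0],s[1],116]))
print('reader edges', onz(f,(330,180),70),onz(f,(330,276),70),onz(f,(283,230),70))
E
```

```text
ring bbox (289, 194, 77, 78) ((326.8731384277344, 232.60043334960938), 39.00992965698242)
ring centre [624.74742364 -24.00456387] r 35.312876388777376
[229.02631579 326.02631579]
[620.07565524 -26.32238418 116.        ] [326.91415923 245.87685698]
reader edges [576.83729051 -29.0054175   70.        ] [668.98122563 -13.99978909  70.        ] [629.86091755 -65.35760071  70.        ]
```

Knob axis at about (624,-24), with the bar along the reader's x as expected. I'll descend in stages, watching the force.

```bash
python3 -m inch '[{"fingers":0.1,"xyz":[0.003,-0.0007,-0.03],"delta_rot":[0,0,0]},{"fingers":0.1,"xyz":[0,0,-0.03],"delta_rot":[0,0,0]},{"fingers":0.1,"xyz":[0,0,-0.03],"delta_rot":[0,0,0]},{"fingers":0.1,"xyz":[0,0,-0.02],"delta_rot":[0,0,0]},{"fingers":0.1,"xyz":[0,0,-0.01],"delta_rot":[0,0,0]},{"fingers":0.1,"xyz":[0,0,0],"delta_rot":[0,0,0]},{"fingers":0.1,"xyz":[0,0,0],"delta_rot":[0,0,0]}]' 40
python3 -m inch '[{"fingers":0.1,"xyz":[0,0,-0.005],"delta_rot":[0,0,0]},{"fingers":0.1,"xyz":[0,0,-0.005],"delta_rot":[0,0,0]},{"fingers":0.1,"xyz":[0,0,0],"delta_rot":[0,0,0]}]'
python3 -m inch '[{"fingers":0.1,"xyz":[0,0,-0.004],"delta_rot":[0,0,0]},{"fingers":0.1,"xyz":[0,0,-0.002],"delta_rot":[0,0,0]},{"fingers":0.1,"xyz":[0,0,0],"delta_rot":[0,0,0]}]'
```

```text
clock: 14.18
position: [625.3, -24.3, 91.0]
ee_rot: [-180.0, 0.1, -170.6]
contact_force: [-0.1, -0.6, 0.5]
gripper_width: 46.8
grip_force: 0.0
clock: 14.43
position: [625.2, -24.5, 80.6]
ee_rot: [-180.0, 0.1, -170.6]
contact_force: [-0.7, -0.9, -0.6]
gripper_width: 46.8
grip_force: 0.0
clock: 14.68
position: [625.0, -24.6, 74.2]
ee_rot: [180.0, 0.0, -170.6]
contact_force: [0.2, 0.2, -0.0]
gripper_width: 47.1
grip_force: 0.0
```

```bash
python3 -m inch '[{"fingers":-1,"xyz":[0,0,0],"delta_rot":[0,0,0]},{"fingers":-1,"xyz":[0,0,0],"delta_rot":[0,0,0]},{"fingers":-1,"xyz":[0,0,0],"delta_rot":[0,0,0]},{"fingers":-1,"xyz":[0,0,0],"delta_rot":[0,0,0]},{"fingers":-1,"xyz":[0,0,0],"delta_rot":[0,0,0]},{"fingers":-1,"xyz":[0,0,0],"delta_rot":[0,0,0]}]' 70
python3 -c "
from h import *
s=env.get_state();print(s['qpos'].round(1),s['wrist_torque'].round(2))"
```

```text
clock: 15.18
position: [625.3, -24.3, 75.0]
ee_rot: [180.0, 0.1, -170.6]
contact_force: [-1.7, 2.5, 5.7]
gripper_width: 12.1
grip_force: 69.5
[-10.4  37.3  13.7  99.3 -11.8  44.7 108.3] [ 0.36  0.45 -0.21]
```

```bash
for i in 1 2 3 4; do python3 -m inch '[{"fingers":-1,"xyz":[0,0,0],"delta_rot":[0,0,-3]},{"fingers":-1,"xyz":[0,0,0],"delta_rot":[0,0,-3]},{"fingers":-1,"xyz":[0,0,0],"delta_rot":[0,0,0]}]'|egrep 'ee_rot|contact|width'; python3 -c "
from plant import env
print(env.get_state()['wrist_torque'].round(3))"; done
```

```text
ee_rot: [180.0, 0.1, -176.8]
contact_force: [-1.6, 1.8, 6.1]
gripper_width: 12.6
[0.379 0.428 0.08 ]
ee_rot: [180.0, 0.1, 177.2]
contact_force: [-2.4, 1.8, 6.0]
gripper_width: 12.1
[0.411 0.469 0.059]
ee_rot: [180.0, 0.1, 171.2]
contact_force: [-1.9, 2.0, 6.2]
gripper_width: 12.3
[0.429 0.526 0.098]
ee_rot: [180.0, 0.1, 165.2]
contact_force: [-2.0, 3.0, 5.6]
gripper_width: 12.2
[0.464 0.496 0.153]
```

```bash
for i in 1 2 3 4 5 6; do python3 -m inch '[{"fingers":-1,"xyz":[0,0,0],"delta_rot":[0,0,-3]},{"fingers":-1,"xyz":[0,0,0],"delta_rot":[0,0,-3]},{"fingers":-1,"xyz":[0,0,0],"delta_rot":[0,0,0]}]'|egrep 'ee_rot|contact|width'; python3 -c "
from plant import env
s=env.get_state();print(s['wrist_torque'].round(3),s['qpos'].round(0))"; done
```

```text
ee_rot: [180.0, 0.1, 159.2]
contact_force: [-2.4, 3.2, 5.3]
gripper_width: 12.5
[0.487 0.462 0.058] [-16.  39.  22. 100. -19.  46.  85.]
ee_rot: [180.0, 0.0, 153.2]
contact_force: [-2.0, 2.5, 7.3]
gripper_width: 12.3
[0.624 0.446 0.105] [-17.  39.  24. 100. -21.  46.  81.]
ee_rot: [180.0, 0.0, 147.2]
contact_force: [-3.0, 3.5, 7.2]
gripper_width: 12.0
[0.598 0.475 0.11 ] [-18.  39.  26. 100. -23.  46.  76.]
ee_rot: [180.0, 0.0, 141.3]
contact_force: [-1.6, 2.3, 6.0]
gripper_width: 12.2
[0.633 0.441 0.162] [-19.  40.  28. 100. -24.  47.  72.]
ee_rot: [180.0, 0.0, 135.3]
contact_force: [-2.3, 3.4, 7.3]
gripper_width: 12.2
[0.703 0.45  0.111] [-20.  40.  29. 100. -26.  47.  67.]
ee_rot: [180.0, 0.0, 129.3]
contact_force: [-1.8, 3.3, 6.1]
gripper_width: 12.4
[0.69  0.401 0.077] [-21.  40.  31. 100. -27.  48.  62.]
```

```bash
python3 - <<'E'
from h import *
f0=load('wrist');K=np.array([624.5,-24.3])
d=onz(f0,(357.9,220.9),72)[:2];v=d-K;print('green',d,np.linalg.norm(v),'az',np.degrees(np.arctan2(v[1],v[0])))
s=env.get_state();P=s['position'];f=grab('wrist','w9.png')
print('tcp',P,proj(f,P),'K116',proj(f,[*K,116]),'K116 pointer end',[proj(f,[K[0]+23*np.cos(np.radians(a)),K[1]+23*np.sin(np.radians(a)),116]).round(1) for a in (189-40,189-50,189-60,189-69)])
g=cv2.cvtColor(f['img'],cv2.COLOR_BGR2GRAY)
u,v=proj(f,[*K,116]).astype(int)
np.set_printoptions(linewidth=250)
print(u,v);print(g[v-60:v+50:4,u-60:u+62:4])
hsv=cv2.cvtColor(f['img'],cv2.COLOR_BGR2HSV)
k,l,st,c=cv2.connectedComponentsWithStats(cv2.inRange(hsv,(45,80,40),(85,255,255)))
print([(st[i].tolist(),c[i].round(1).tolist(),onz(f,c[i],72).round(1)) for i in range(1,k) if st[i,4]>6])
E
```

```text
green [609.54063517   2.62272785] 30.79960829448412 az 119.05833421828122
tcp [625.41941976 -23.76567858  74.9451464 ] [328.53760388 290.60548119] K116 [326.13400496 331.08642946] K116 pointer end [array([306.9, 284.3]), array([316.4, 282. ]), array([326.3, 281.3]), array([335.1, 281.9])]
326 331
[[110 139 139 139 138 139  26  44  48  46  48  48   3   9  10 108 105  11   8  11  46  45  44  50  46  28 139 139 138 138 136]
 [137 138 138 138 137 141  30  46  45  45  48  46   7  11   5 108 102  12   6   8  44  46  46  46  44  39 132 138 138 135 138]
 [135 139 138 139 136  36  39  40  44  42  43  45   8  17  14  52  52  18  14   2  47  46  44  42  45  40  28 138 137 136 137]
 [136 138 136 135 137  28  41  42  41  40  44  43  18  27  31  24  31  31  25  28  46  43  42  40  37  39  35 139 137 138 137]
 [136 137 137 136 137  29  42  40  42  42  42  44  29  41  38 196 189  35  41  30  44  40  41  43  42  38  37 138 138 137 138]
 [135 136 136 137 138  32  41  40  42  38  43  41  23  38  39 204 199  36  42  32  40  43  42  39  40  39  33 138 137 137 136]
 [135 136 136 135 136  32  41  40  40  7
[... 2200 characters left out ...]
  65  15  17  15  20  17  18  16  21  16  20]
 [ 21  20  19  24  24  13   9  16  23  19  19  64  73  30  29  34  32  33  29  31  64  12  12  23  15  16  15  16  15  14  18]
 [ 19  11  13  10  16  16   9  14   7  15  17  59 136  32  29  30  25  27  24 137  61   8  11  12   5  16  18  12  12  11  11]
 [ 17   7  18  23  22  12  20  18  14  16  20  63 134 127 127 125 127 124 129 129  61  14  26  20  17  20  19  20  17  13  10]
 [ 23  18  15  18  21  21  17  11  17  18  23  61 133 129 126 125 129 125 125 127  60   1  27  16  21  18  20  15  16  12  15]]
[([401, 48, 67, 121, 2638], [434.6, 97.2], array([602.3,  82.6,  72. ])), ([333, 230, 10, 10, 81], [337.6, 234.6], array([609.7,   3. ,  72. ]))]
```

The pointer line in the wrist image is straight along the gripper axis, so the bar has not slipped. The pointer now stands at azimuth 129° and the green dot lies at 119–120°, so about 9° more is needed.

```bash
python3 -m inch '[{"fingers":-1,"xyz":[0,0,0],"delta_rot":[0,0,-3]},{"fingers":-1,"xyz":[0,0,0],"delta_rot":[0,0,-3]},{"fingers":-1,"xyz":[0,0,0],"delta_rot":[0,0,-3]},{"fingers":-1,"xyz":[0,0,0],"delta_rot":[0,0,0]},{"fingers":-1,"xyz":[0,0,0],"delta_rot":[0,0,0]},{"fingers":-1,"xyz":[0,0,0],"delta_rot":[0,0,0]},{"fingers":-1,"xyz":[0,0,0],"delta_rot":[0,0,0]}]'
python3 - <<'E'
from h import *
s=env.get_state();print(s['wrist_torque'].round(3))
for n in('scene','side'):
    f=grab(n);hsv=cv2.cvtColor(f['img'],cv2.COLOR_BGR2HSV);m=cv2.inRange(hsv,(6,150,120),(18,255,255))
    u,v=proj(f,[515.7,49.4,88]).astype(int);q=np.zeros_like(m);q[v-30:v+30,u-30:u+30]=255;m&=q
    M=cv2.moments(m,True);c=(M['m10']/M['m00'],M['m01']/M['m00']);print(n,M['m00'],c,onz(f,c,88).round(1))
f=grab('wrist');hsv=cv2.cvtColor(f['img'],cv2.COLOR_BGR2HSV)
k,l,st,c=cv2.connectedComponentsWithStats(cv2.inRange(hsv,(45,80,40),(85,255,255)))
print([(st[i].tolist(),c[i].round(1).tolist()) for i in range(1,k) if st[i,4]>6])
w=cv2.inRange(cv2.cvtColor(f['img'],cv2.COLOR_BGR2GRAY)[287:322,310:345],180,255);print('pointer cols',np.argwhere(w)[:,1].mean()+310)
E
```

```text
clock: 18.32
position: [625.5, -23.7, 75.0]
ee_rot: [179.9, 0.0, 120.4]
contact_force: [-1.5, 3.1, 6.3]
gripper_width: 12.1
grip_force: 69.6
[0.718 0.346 0.145]
scene 123.0 (281.6341463414634, 219.1138211382114) [513.1  47.1  88. ]
side 74.0 (292.94594594594594, 266.0945945945946) [511.2  63.3  88. ]
[([405, 44, 4, 4, 7], [406.4, 45.4]), ([409, 46, 3, 4, 7], [410.0, 47.6]), ([413, 48, 20, 36, 288], [422.2, 62.3]), ([416, 84, 4, 7, 10], [417.6, 86.4]), ([324, 229, 10, 11, 82], [328.5, 234.0])]
pointer cols 328.5
```

The pointer and the green dot share column 328.5, and the knob torque of 0.145 N m matches the spring at the third stop. The tile is in place. Handing in.

```bash
python3 -c "
from plant import env
print(env.finish_job())"
```

```text
the job is handed in; nothing more can be done
None
```

The tile stands upright on the mark (measured about 4 mm off centre, yaw within about 2°), and the gripper holds the knob at the third stop with about 70 N; the job was handed in at about 18.5 s, and no verdict was returned.

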